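Sort the bench top: carton, off-cuts and tape into their trays

ROBOT

A 6-joint arm with a two-finger parallel gripper is mounted at the origin on the work surface; the furniture and walls round the work are solid. World frame = base frame: x ahead of the robot, y to its left, z up, the work surface at z = 0. Lengths are in m, angles in rad, forces in N, time in s.
With the tool pointing down it reaches from about 0.375 to 0.9 m from the base axis. Payload 3.1 kg.
Tool frame: the origin (TCP) lies on the centre line of the jaws, within the pads' length; the fingertips stand 25 mm ahead of it and the grasp point (between the pads) lies 6 mm ahead of it (manip.tip_extent is the distance from the TCP to the fingertips, in m); z points along the fingers, y is the line along which they close (so a half turn about z gives the same grasp; the last joint's range is limited). The gripper opens to 85 mm and grips with 20 to 120 N. Pads are 22 mm wide; open, the fingers measure 114 mm over their backs; the gripper's body (76 mm by 85 mm) begins 54 mm behind the grasp point. The pads swing forward as they close: fully open they stand 13 mm farther back than shut.
Start: joints at [-1.494, 0.527, 1.433, -0, 1.181, -0.178], TCP at [0.158, -0.605, 0.233] pointing down, gripper open.
Joint ranges: [-3.08, 3.08], [-0.75, 2.2], [0.22, 2.44], [-1.43, 4.57], [0, 2.65], [-2.85, 2.85]. Speed limits (rad/s): [2.79, 2.79, 3.14, 3.14, 3.14, 3.14].

INTERFACE

Orientations are given as a unit quaternion [x, y, z, w].
In Python, from station import readout, imaging, order, manip gives the robot as it stands.
- The arm moves only by the tool move_arm, never from a script. Its argument "rows" is a list of rows, each a list of 7 numbers: the turn, a rotation vector about the tool's x, y, z in degrees, then the shift along the tool's x, y, z in mm, then the closure, from 0 (fully open) to 1 (shut). A call has 1 to 12 rows; each row is the pose to reach, as a shift and turn from the pose commanded when the call began, along the tool's axes at that moment; what a row does not reach only later rows make up. A row lasts 1/12 s, in which the tool goes at most 41.7 mm and 7.16 degrees, less where a joint would pass 70% of its speed; a pose out of reach is approached as far as the arm can. A call with a gripper value outside its range is refused whole. The fingers move at their own pace and stop on an object; "squeeze" is the grip in N (left out, the last holds). Time passes only in rows, so rows that repeat a pose let the fingers close. It gives the time, the measured TCP pose, the force, the opening and the grip force at its end, in the units of the state.
- readout.sense(): the state, without advancing time (a new reading comes with each control period).
- imaging.snapshot(name): name is "scene" or "top" or "wrist"; returns a dict with "img" (420x560x3 uint8, red, green, blue), "z_map" (420x560 float32, m along the optical axis (not along the pixel's ray), 0 where there is no reading), "fovy" (degrees; the focal length in pixels is half the picture's height over the tangent of half this angle, whatever the lens; pixels are square), "cx", "cy" (the principal point, pixels), "k1" (the pictures are not rectified: a ray, as slopes to the right and down, at radius r is drawn at 1 + k1 r^2 times it, then the intrinsics apply), "rvec" (rotation vector, rad) and "tvec" (3), from world to camera coordinates, as OpenCV has them. Camera axes: x right, y down, z forward; pixel columns grow to the right and rows downward; lengths in m; the calibration is good to about 2 mm. A picture is of the moment at which its call begins.
- order.sign_off(): hands the job in; it is judged then, once.
The state is a dict: "t": time; "q": joint angles; "qd": joint speeds; "tau": joint torques, N m; "tcp_pos": TCP position; "tool_rot": TCP orientation; "force": force on the tool from outside, world axes, zero at the start; "ft_torque": the same for the moment, N m; "finger_gap": opening from 0.0 (shut) to 1.0 (fully open); "gripper_force": force on a finger pad.
Only numpy, scipy, OpenCV 4.12 (cv2) and the standard library are available. Lean on these libraries where they do the work, as an engineer would, in place of code of your own. Each camera call takes 0.05 s, during which the arm holds its last target. There are 200 camera calls.

TASK

Tidy the bench by sorting the loose stock into its grey trays: the carton goes into the wider oblong tray; the two wood off-cuts go into the slimmer oblong tray, the long one first and the short one stacked centred and square on it; and the roll of tape goes into the round dish. Everything ends lying flat, the carton, the long off-cut and the roll on the floors of their trays.

Things in the scene. Friction and masses are not known exactly. Their poses are not given: they have to be found in the camera images.
- carton: Small closed carton, blue with a pale top, 56 wide (x) x 90 long (y) x 35 mm high, solid. Origin: centre of its underside; z up, y along its length, x across its width.
- long_offcut: Longer wood off-cut, a flat block with one end cut at a slant, 45 wide (x) x 84 long (y) x 22 mm high. Origin: centre of its underside; z up, y along its length, x across its width.
- short_offcut: Shorter wood off-cut, a plain rectangular block, 45 wide (x) x 70 long (y) x 20 mm high. Origin: centre of its underside; z up, y along its length, x across its width.
- tape_roll: Roll of black tape lying flat, about 62 mm across and 19 mm high, with a hole in the middle; can be gripped across its outside. Origin: centre of its underside, z up along the roll's axis.
- carton_tray: Wider and deeper oblong tray, grey, outside 88 (x) x 108 (y) mm, walls 4 mm thick and 18 mm high from the bench, floor 3 mm thick: inside 80 x 100 mm. Fixed to the bench. Origin: centre of its underside, on the bench top; y along its length, x across it.
- offcut_tray: Slimmer and shallower oblong tray, grey, outside 68 (x) x 102 (y) mm, walls 4 mm thick and 12 mm high from the bench, floor 3 mm thick: inside 60 x 94 mm. Fixed to the bench. Origin: centre of its underside, on the bench top; y along its length, x across it.
- tape_dish: Round grey dish, outside 90 mm across, wall 4 mm thick and 12 mm high from the bench, floor 3 mm thick: inside 82 mm across. Fixed to the bench. Origin: centre of its underside, on the bench top; z up.
There are look-alikes about, which are no part of the job. Leave any orange look-alike of the short_offcut alone.

How it is judged:
At the end, for the whole second after the job is handed in: All flat (0.1 rad) and at rest: the carton on the floor of the wider oblong tray; the long off-cut on the floor of the slimmer one, the short off-cut on it, centred to 13 mm across and 16 mm along and square to 0.2 rad; the roll of tape on the floor of the dish (x of carton in the frame of carton_tray between -0.018 and 0.018 m and y of carton in the frame of carton_tray between -0.018 and 0.018 m and z of carton in the frame of carton_tray between -0.001 and 0.008 m and angle between each of carton, long_offcut, short_offcut, tape_roll's own z axis and vertical below 0.1 rad and x of long_offcut in the frame of offcut_tray between -0.018 and 0.018 m and y of long_offcut in the frame of offcut_tray between -0.018 and 0.018 m and z of long_offcut in the frame of offcut_tray between -0.001 and 0.008 m and x of short_offcut in the frame of long_offcut between -0.013 and 0.013 m and y of short_offcut in the frame of long_offcut between -0.016 and 0.016 m and z of short_offcut in the frame of long_offcut between 0.018 and 0.027 m and x of tape_roll in the frame of tape_dish between -0.018 and 0.018 m and y of tape_roll in the frame of tape_dish between -0.018 and 0.018 m and z of tape_roll in the frame of tape_dish between -0.001 and 0.008 m and angle between the y axis of short_offcut and the y axis of long_offcut, either way round below 0.2 rad and linear speed of each of carton, long_offcut, short_offcut, tape_roll below 0.02 m/s); the robot touches nothing.
It also fails if it takes over 96 s, if anything falls off the work surface, if the arm or the gripper's body presses on something with over 40 N, if the wrist force passes 120 N, or if a joint passes its speed limit or range.

## Working session

There is one attempt and no reset: what is moved stays moved. The work goes in short steps, Python scripts to look and compute and a tool call to move; the robot and the scene stay as the last step left them, time stands still between calls to the robot, and variables do not carry over. Pictures are saved under pics/ and viewed, at most 19 in all, crops included, and the job is handed in when it is done.

Besides the shell and the picture viewer there is one more tool, called after "Emit:" in YAML: its name, and indented under it one key for each argument. move_arm: Moves the arm, as the interface text tells. Its arguments: {"type":"object","properties":{"rows":{"type":"array"},"squeeze":{"type":"number"}},"required":["rows"]}

```bash
mkdir -p pics
cat > h.py <<'E'
import numpy as np, cv2
from scipy.spatial.transform import Rotation as R
from station import readout, imaging, order, manip
def snap(name,fn=None):
    s=imaging.snapshot(name)
    if fn: cv2.imwrite('pics/'+fn,s['img'][:,:,::-1])
    np.save('last_'+name+'.npy',s,allow_pickle=True); return s
def load(name): return np.load('last_'+name+'.npy',allow_pickle=True).item()
def ray(s,u,v):
    f=210/np.tan(np.radians(s['fovy'])/2)
    d=np.array([(u-s['cx'])/f,(v-s['cy'])/f]); p=d.copy()
    for _ in range(30): p=d/(1+s['k1']*(p@p))
    Rm=R.from_rotvec(np.ravel(s['rvec'])).as_matrix(); t=np.ravel(s['tvec'])
    return -Rm.T@t, Rm.T@np.array([p[0],p[1],1])   # d has unit camera depth
def depthpt(s,u,v):
    c,d=ray(s,u,v); return c+d*s['z_map'][int(v),int(u)]
def planept(s,u,v,z):
    c,d=ray(s,u,v); return c+d*(z-c[2])/d[2]
def proj(s,P):
    f=210/np.tan(np.radians(s['fovy'])/2)
    q=R.from_rotvec(np.ravel(s['rvec'])).apply(np.atleast_2d(P))+np.ravel(s['tvec'])
    p=q[:,:2]/q[:,2:]; p=p*(1+s['k1']*(p**2).sum(1,keepdims=True))
    return p*f+[s['cx'],s['cy']]
def cloud(s):
    f=210/np.tan(np.radians(s['fovy'])/2)
    v,u=np.mgrid[0:420,0:560]
    d=np.stack([(u-s['cx'])/f,(v-s['cy'])/f],-1);p=d.copy()
    for _ in range(30): p=d/(1+s['k1']*(p**2).sum(-1,keepdims=True))
    q=np.concatenate([p,np.ones(p.shape[:2]+(1,))],-1)*s['z_map'][...,None]
    Rm=R.from_rotvec(np.ravel(s['rvec'])).as_matrix()
    return (q-np.ravel(s['tvec']))@Rm
E
python3 - <<'E'
from h import *
a=snap('top','top0.png'); b=snap('scene','scene0.png'); w=snap('wrist')
for s in (a,b,w): print(s['fovy'],s['k1'],ray(s,280,210))
r=readout.sense(); print(r['tcp_pos'],r['tool_rot'],R.from_quat(r['tool_rot']).as_matrix().round(3),manip.tip_extent, r['t'])
E
```

```text
55.23692189412706 -0.03091789625519833 (array([ 0.3807267 , -0.08433668,  1.0206649 ]), array([ 0.07791122,  0.01773574, -0.99704144]))
50.62325232506977 -0.0785201034401213 (array([-0.03230078,  0.46195753,  0.63220496]), array([ 0.48633132, -0.60528844, -0.63026692]))
63.02940711168072 -0.001143419155609869 (array([ 0.23055179, -0.58501505,  0.37320348]), array([-0.26494106, -0.07734826, -0.96145537]))
[ 0.15752765 -0.60426188  0.23265065] [ 9.91890704e-01  1.27090982e-01  3.43396844e-05 -8.44424283e-04] [[ 0.968  0.252 -0.   ]
 [ 0.252 -0.968  0.002]
 [ 0.    -0.002 -1.   ]] 0.025 0.15
```

View pics/top0.png

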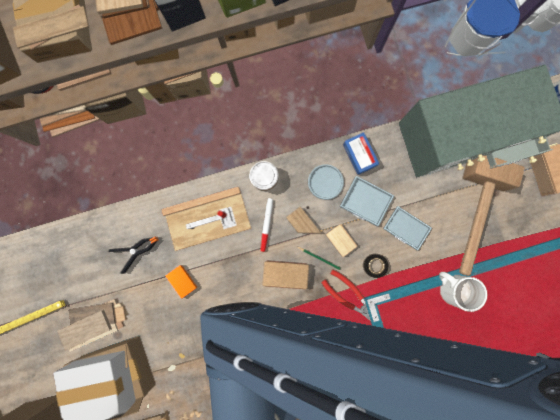

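View pics/scene0.png

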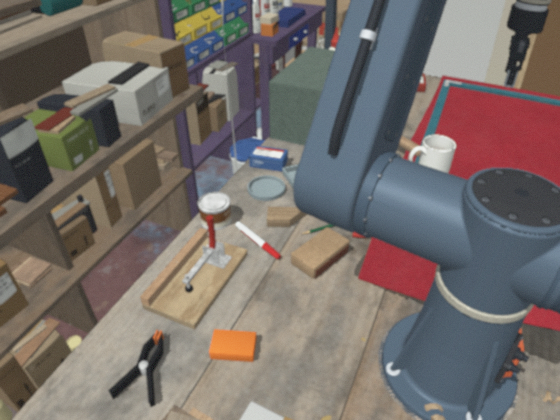

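The top view shows the carton (362,153), dish (326,183), wider tray (367,201), slimmer tray (409,229) and roll (376,265). Wood candidates are (303,221), (342,240) and (287,275), with the orange look-alike at (181,281). I'll enlarge to tell them apart.

Run:
```python
from h import *
a=load('top'); c=a['img'][125:305,250:450]
cv2.imwrite('pics/crop0.png',cv2.resize(c,(660,594),interpolation=cv2.INTER_CUBIC)[:,:,::-1])
C=cloud(a)
for n,(u,v) in dict(carton=(362,153),dish=(326,183),wide=(367,201),slim=(409,229),roll=(371,257),w1=(303,221),w2=(342,240),w3=(287,275),bench=(320,215)).items(): print(n,C[v,u].round(4))
```

```text
carton [ 0.5955 -0.2751  0.032 ]
dish [ 0.5266 -0.1856  0.0014]
wide [ 0.4776 -0.2888  0.0018]
slim [ 0.4033 -0.3926  0.0036]
roll [ 0.3359 -0.2901  0.0177]
w1 [ 0.4297 -0.1231  0.0238]
w2 [ 0.38   -0.2188  0.0214]
w3 [ 0.2981 -0.0799  0.0313]
bench [ 4.451e-01 -1.678e-01 -2.000e-04]
```

View pics/crop0.png

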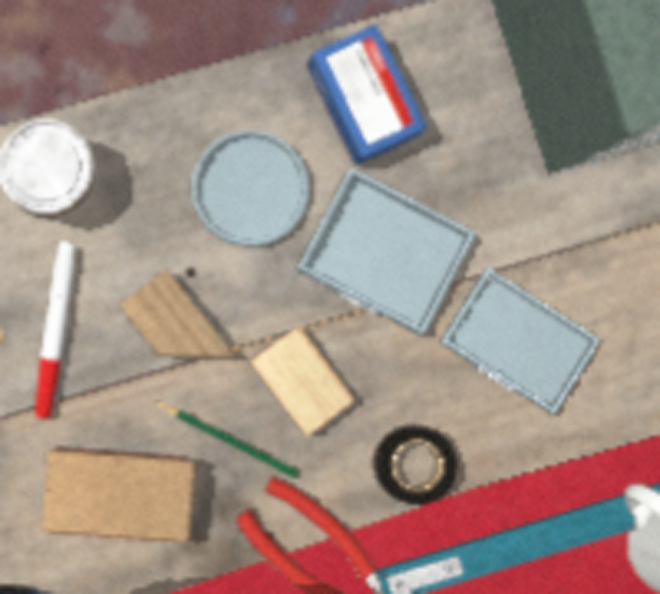

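The crop shows the long off-cut is the one with the slanted end, top px (303,221). The short off-cut is the pale plain block at (342,240). The brown block (287,275) is larger and about 31 mm high, so it's a look-alike. Next I'll move the wrist camera over the area.

Emit:
move_arm:
  rows:
    - [0,0,0,350,-280,-60,0]
    - [0,0,0,350,-280,-60,0]
    - [0,0,0,350,-280,-60,0]
    - [0,0,0,350,-280,-60,0]
    - [0,0,0,350,-280,-60,0]
    - [0,0,0,350,-280,-60,0]
    - [0,0,0,350,-280,-60,0]
    - [0,0,0,350,-280,-60,0]
    - [0,0,0,350,-280,-60,0]
    - [0,0,0,350,-280,-60,0]
    - [0,0,0,350,-280,-60,0]
    - [0,0,0,350,-280,-60,0]

```text
t: 1.15
tcp_pos: [0.4285, -0.2406, 0.2943]
tool_rot: [0.991, 0.13, 0.001, -0.001]
force: [0.7, -0.9, 0.6]
finger_gap: 1.003
gripper_force: 0.0
```

Run:
```python
from h import *
r=readout.sense(); print(r['t'],r['tcp_pos'],R.from_quat(r['tool_rot']).as_matrix().round(3),r['q'],r['qd'].round(2) if hasattr(r['qd'],'round') else r['qd'])
w=snap('wrist','w1.png'); print(ray(w,280,210))
t=snap('top');
```

```text
1.15 [ 0.42850009 -0.24057044  0.29427297] [[ 0.966  0.258  0.003]
 [ 0.258 -0.966  0.002]
 [ 0.003 -0.001 -1.   ]] [-0.74126081  0.27086968  1.68191596  0.00322792  1.18799222  0.56692905] [-0.09  0.02  0.01 -0.09 -0.03 -0.08]
(array([ 0.50102985, -0.22087593,  0.43515432]), array([-0.26173135, -0.07938112, -0.96216853]))
```

View pics/w1.png

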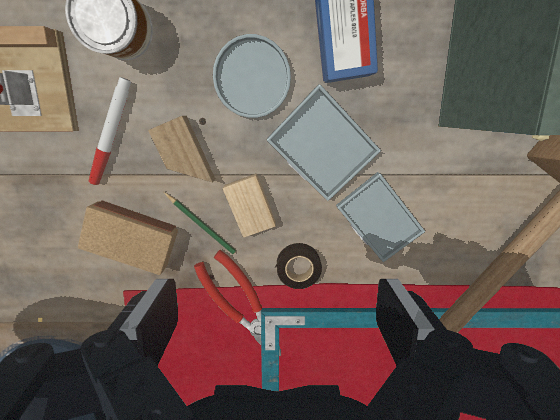

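The wrist view shows every target. Outer corners of the wide tray are (320,85), (382,150), (331,199) and (267,138), and of the slim tray (378,173), (426,231), (388,260) and (337,208). The dish is at (252,75), the long off-cut at (183,148), the short at (250,205), the roll at (299,266), and the carton is cut off at the top. I'll fit these in the clouds from both cameras.

```bash
cat > fit.py <<'E'
from h import *
def rect(P):
    (c,(w,h),a)=cv2.minAreaRect((P[:,:2]*1000).astype(np.float32)); 
    if w>h: w,h=h,w; a+=90       # a-> then long axis direction = a+90
    return np.round(c,1), round(w,1),round(h,1), round((a+90)%180,1)
def comp(s,seed,zlo,zhi,rad=.07):
    """connected cloud region at seed world xy, height band"""
    C=cloud(s); m=((C[...,2]>zlo)&(C[...,2]<zhi)&(np.hypot(C[...,0]-seed[0],C[...,1]-seed[1])<rad)).astype(np.uint8)
    n,l,st,ce=cv2.connectedComponentsWithStats(m); k=1+np.argmax(st[1:,4]); return C[l==k]
seeds=dict(carton=((.595,-.275),.025,.06),long=((.43,-.123),.015,.04),short=((.38,-.219),.015,.04),roll=((.332,-.3),.012,.03),
 wide=((.478,-.289),.0125,.03),slim=((.403,-.393),.009,.02),dish=((.527,-.186),.009,.02))
def allfit(s,names=seeds):
    for n in names:
        try:
            sd,a,b=seeds[n]; P=comp(s,sd,a,b,.056 if n in('dish','slim','short') else .07)
            print(n,len(P),'zmed %.1f'%(np.median(P[:,2])*1e3),*rect(P))
        except Exception as e: print(n,e)
E
python3 - <<'E'
from fit import *
for n in('top','wrist'): print(n); allfit(load(n))
E
```

```text
top
carton 820 zmed 34.8 [ 598.4 -273. ] 57.4 89.9 23.6
long 487 zmed 22.0 [ 421.7 -122. ] 45.0 83.5 36.5
short 55 zmed 20.1 [ 405.5 -197.5] 10.7 42.6 133.4
roll 68 zmed 18.2 [ 332.6 -316.8] 11.9 41.2 46.0
wide 85 zmed 17.5 [ 510.6 -248. ] 38.4 90.8 123.9
slim 80 zmed 11.4 [ 372.4 -387.8] 36.5 84.9 84.9
dish 168 zmed 12.0 [ 530.6 -182.3] 86.7 87.5 178.7
wrist
carton 4199 zmed 35.4 [ 593.9 -274.9] 56.3 79.4 22.9
long 2231 zmed 22.0 [ 422.6 -122.6] 45.2 84.5 36.4
short 1949 zmed 20.0 [ 381.5 -216.6] 45.0 70.4 35.2
roll 1120 zmed 18.2 [ 315.6 -300.8] 59.6 60.6 57.3
wide 1174 zmed 17.7 [ 478.7 -284.7] 88.5 108.2 60.5
slim 599 zmed 11.7 [ 403.1 -390.6] 70.0 90.0 55.7
dish 923 zmed 12.0 [ 531.  -182.8] 88.6 88.8 104.9
```

```bash
cat > go.py <<'E'
from h import *
def go(p,yaw,s=None):
    """turn(deg about tool xyz) & shift(mm) from now to tcp p, tool down with tool-x at yaw deg"""
    s=s or readout.sense(); R0=R.from_quat(s['tool_rot'])
    c,n=np.cos(np.radians(yaw)),np.sin(np.radians(yaw))
    Rt=R.from_matrix([[c,n,0],[n,-c,0],[0,0,-1]])
    print('turn',np.degrees((R0.inv()*Rt).as_rotvec()).round(1),'shift',(R0.inv().apply(np.array(p)-s['tcp_pos'])*1e3).round(1))
E
python3 - <<'E'
from fit import *; from go import go
w=load('wrist'); C=cloud(w); s=readout.sense()
T=R.from_quat(s['tool_rot']).inv().apply((C.reshape(-1,3)-s['tcp_pos'])).reshape(C.shape)*1e3
m=(w['z_map']>0)&(T[...,2]<60)&(T[...,2]>-20)&(abs(T[...,1])<80)&(abs(T[...,0])<60)
P=T[m]; print('finger pts max z(tool)',len(P),[np.percentile(P[P[:,1]*k>0][:,2],99.5).round(1) for k in(1,-1)], P.min(0).round(),P.max(0).round())
for u,v in((160,300),(400,300),(170,285),(392,283)): print(T[v,u].round(1))
t=load('top'); Ct=cloud(t)
b=(Ct[...,0]>.4)&(Ct[...,0]<.8)&(Ct[...,1]<-.3)&(Ct[...,1]>-.7)&(Ct[...,2]>.05)&(Ct[...,2]<.4)
print('tall',Ct[b].min(0).round(3),Ct[b].max(0).round(3),np.median(Ct[b][:,2]))
seeds['slim']=((.403,-.391),.009,.0135); P=comp(w,(.403,-.391),.009,.0135,.068); print('slim',len(P),*rect(P))
go((.4226,-.1226,.10),36.4)
E
```

```text
finger pts max z(tool) 752 [np.float64(-11.7), np.float64(-11.8)] [ -9. -58. -20.] [ 14.  51. -12.]
[ 12.6 -46.3 -30.8]
[ 13.7  40.8 -32.5]
[ 11.9 -46.5 -18.1]
[ 13.9  41.9 -20. ]
tall [ 0.495 -0.7    0.05 ] [ 0.757 -0.378  0.175] 0.16873997616121902
slim 825 [ 406.8 -385.2] 70.0 102.8 55.4
turn [  0.    0.  -21.6] shift [  27.8 -118.8  193.4]
```

Run:
```python
from h import *
w=load('wrist'); s=readout.sense(); Q=R.from_quat(s['tool_rot'])
for z in (-12,0,12,25):
  for y in (-42.5,42.5): print(z,y,proj(w,Q.apply(np.array([11,y,z])/1e3)+s['tcp_pos']).round(0), w['z_map'][0,0])
c=w['img'][250:340,120:440]; cv2.imwrite('pics/tips.png',cv2.resize(c,(800,225),interpolation=cv2.INTER_CUBIC)[:,:,::-1])
print(w['z_map'][265:300:3,165].round(3)); print(dir(manip))
```

```text
-12 -42.5 [[184. 280.]] 0.38187563
-12 42.5 [[387. 280.]] 0.38187563
0 -42.5 [[191. 267.]] 0.38187563
0 42.5 [[378. 268.]] 0.38187563
12 -42.5 [[197. 257.]] 0.38187563
12 42.5 [[371. 257.]] 0.38187563
25 -42.5 [[202. 247.]] 0.38187563
25 42.5 [[365. 247.]] 0.38187563
[0.456 0.478 0.478 0.48  0.48  0.139 0.136 0.134 0.13  0.132 0.131 0.131]
['PlanningError', '__class__', '__delattr__', '__dict__', '__dir__', '__doc__', '__eq__', '__format__', '__ge__', '__getattribute__', '__getstate__', '__gt__', '__hash__', '__init__', '__init_subclass__', '__le__', '__lt__', '__module__', '__ne__', '__new__', '__reduce__', '__reduce_ex__', '__repr__', '__setattr__', '__sizeof__', '__str__', '__subclasshook__', '__weakref__', 'tip_extent']
```

View pics/tips.png

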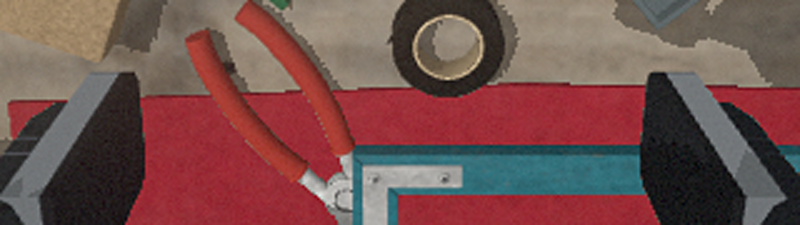

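The crop shows both fingertips at about row 279 of the full picture, roughly 12 mm behind the TCP when open. That's farther back than the text implies, so I'll re-check with the fingers partly closed, above the long off-cut.

Emit:
move_arm:
  rows:
    - [0,0,-21.6,28,-119,160,0.25]
    - [0,0,-21.6,28,-119,160,0.25]
    - [0,0,-21.6,28,-119,160,0.25]
    - [0,0,-21.6,28,-119,160,0.25]
    - [0,0,-21.6,28,-119,160,0.25]
    - [0,0,-21.6,28,-119,160,0.25]
    - [0,0,-21.6,28,-119,160,0.25]
    - [0,0,-21.6,28,-119,160,0.25]

```text
t: 1.92
tcp_pos: [0.4238, -0.1255, 0.1339]
tool_rot: [0.951, 0.31, 0.001, 0.001]
force: [-0.8, -0.3, -0.0]
finger_gap: 0.749
gripper_force: 0.0
```

Run:
```python
from fit import *; from go import go
w=snap('wrist','w2.png'); s=readout.sense(); print(s['finger_gap'],s['tcp_pos'])
C=cloud(w); T=R.from_quat(s['tool_rot']).inv().apply((C.reshape(-1,3)-s['tcp_pos'])).reshape(C.shape)*1e3
m=(w['z_map']>0)&(w['z_map']<.17)&(T[...,2]<60)&(T[...,2]>-30)&(abs(T[...,1])<80)&(abs(T[...,0])<40)
P=T[m]
for k in(1,-1):
  q=P[P[:,1]*k>0]; print(k,np.percentile(q[:,2],[95,99,99.8]).round(1),'inner y',np.percentile(q[:,1]*k,[1,50]).round(1))
allfit(w,['long','short','roll','slim','wide','dish'])
go((.4226,-.1226,.06),36.4)
```

```text
0.7502986356855029 [ 0.42427753 -0.12584358  0.13447095]
1 [-7.2 -4.6 -3.4] inner y [30.6 31.1]
-1 [-7.1 -4.7 -3.4] inner y [32.9 33.4]
long 5009 zmed 22.1 [ 422.4 -122. ] 45.2 83.5 36.5
short 3217 zmed 20.0 [ 380.6 -215.4] 44.4 71.4 36.9
roll 300 zmed 17.8 [ 327.1 -278.2] 13.8 23.2 173.7
slim 159 zmed 11.8 [ 445.9 -385.6] 4.3 34.4 55.9
wide 3004 zmed 17.4 [ 478.9 -284.6] 88.9 109.1 60.4
dish 2210 zmed 11.9 [ 530.6 -182.4] 89.2 89.5 115.9
turn [ 0.2 -0.1 -0.3] shift [ 0.5 -3.9 74.5]
```

View pics/w2.png

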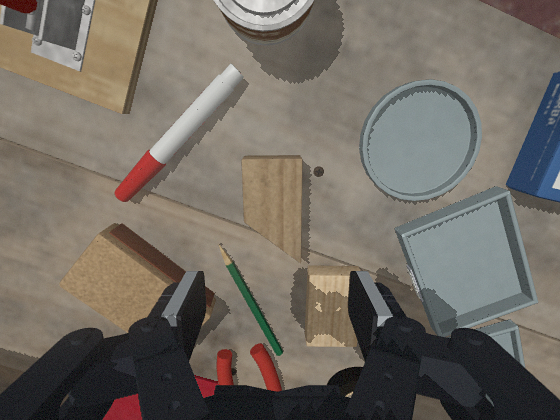

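The view shows the long off-cut at (273,205), with its slanted end facing the gripper and the fingers straddling its line. I'll descend to a safe height and compare tip and block heights directly.

Emit:
move_arm:
  rows:
    - [0,0,-0.3,0,-4,84,0.25]
    - [0,0,-0.3,0,-4,84,0.25]
    - [0,0,-0.3,0,-4,84,0.25]
    - [0,0,-0.3,0,-4,84,0.25]
    - [0,0,-0.3,0,-4,84,0.25]

```text
t: 2.38
tcp_pos: [0.4218, -0.1217, 0.0512]
tool_rot: [0.95, 0.313, 0.001, 0.001]
force: [0.1, -0.9, 0.3]
finger_gap: 0.752
gripper_force: 0.0
```

Run:
```python
from fit import *; from go import go
w=snap('wrist','w3.png'); s=readout.sense(); print(s['finger_gap'],s['tcp_pos'],s['force'])
C=cloud(w); T=R.from_quat(s['tool_rot']).inv().apply((C.reshape(-1,3)-s['tcp_pos'])).reshape(C.shape)*1e3
print('bench z',np.median(C[40:80,100:140,2]), 'blocktop', [C[v,275].round(3) for v in (120,160,200)])
go((.4226,-.1226,.03),36.4)
```

```text
0.7493655609997163 [ 0.42230327 -0.12179353  0.05213074] [0.61880279 0.09197674 0.96558168]
bench z 9.587533811752249e-05 blocktop [array([ 0.478, -0.079, -0.   ]), array([ 0.461, -0.091, -0.   ]), array([ 0.447, -0.102,  0.022])]
turn [ 0.3 -0.1  0.1] shift [-0.3  0.7 22.1]
```

View pics/w3.png

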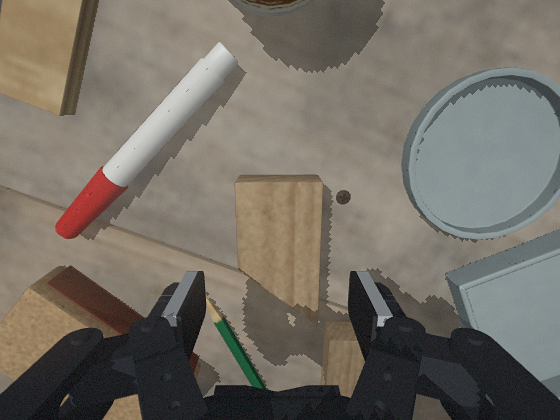

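Emit:
move_arm:
  rows:
    - [0,0,0,0,0,16,0.25]
    - [0,0,0,0,0,16,0.25]
    - [0,0,0,0,0,16,0.6]
    - [0,0,0,0,0,16,0.6]
    - [0,0,0,0,0,16,0.6]
    - [0,0,0,0,0,16,0.6]
    - [0,0,0,0,0,16,0.6]
  squeeze: 25

```text
t: 3.02
tcp_pos: [0.4208, -0.1203, 0.0341]
tool_rot: [0.95, 0.313, 0.0, 0.0]
force: [0.8, 0.4, 0.5]
finger_gap: 0.4
gripper_force: 0.0
```

Run:
```python
from fit import *
w=snap('wrist','w4.png'); s=readout.sense(); print(s['finger_gap'],s['tcp_pos'],s['force'],s['gripper_force'])
C=cloud(w); T=R.from_quat(s['tool_rot']).inv().apply((C.reshape(-1,3)-s['tcp_pos'])).reshape(C.shape)*1e3
m=(w['z_map']>0)&(w['z_map']<.17)&(T[...,2]<60)&(T[...,2]>-30)&(abs(T[...,1])<80)&(abs(T[...,0])<14)
P=T[m]
for k in(1,-1):
  q=P[P[:,1]*k>0]; print(k,np.percentile(q[:,2],[95,99,99.8]).round(1))
```

```text
0.40235722611682895 [ 0.42060948 -0.12023765  0.03384407] [-0.67500287  0.00067945 -0.38756999] 0.0
1 [12.5 12.9 13.2]
-1 [12.4 12.9 13.2]
```

Run:
```python
from fit import *
w=load('wrist'); s=readout.sense()
C=cloud(w); T=R.from_quat(s['tool_rot']).inv().apply((C.reshape(-1,3)-s['tcp_pos'])).reshape(C.shape)*1e3
for u in range(180,400,8):
  col=T[:,u]; z=w['z_map'][:,u]; i=np.where(np.abs(np.diff(z))>.006)[0]
  i=[k for k in i if 200<k<330]
  if i: print(u,[(k,T[k+1,u].round(0).tolist()) for k in i])
r=w['img'][240:330,180:380]; cv2.imwrite('pics/w4c.png',cv2.resize(r,(800,360))[:,:,::-1])
```

```text
180 [(np.int64(321), [7.0, -33.0, -40.0]), (np.int64(327), [11.0, -30.0, -50.0])]
188 [(np.int64(310), [12.0, -30.0, -41.0])]
196 [(np.int64(300), [7.0, -31.0, -26.0]), (np.int64(307), [12.0, -28.0, -40.0])]
204 [(np.int64(256), [76.0, -0.0, -141.0]), (np.int64(257), [-2.0, -41.0, 34.0]), (np.int64(281), [6.0, -31.0, -10.0]), (np.int64(306), [12.0, -25.0, -38.0])]
212 [(np.int64(276), [7.0, -28.0, -7.0]), (np.int64(294), [76.0, -0.0, -141.0]), (np.int64(295), [7.0, -26.0, -22.0]), (np.int64(296), [11.0, -24.0, -30.0])]
220 [(np.int64(206), [76.0, -0.0, -141.0]), (np.int64(207), [27.0, -30.0, 34.0]), (np.int64(273), [10.0, -24.0, -11.0])]
228 [(np.int64(265), [11.0, -22.0, -4.0])]
236 [(np.int64(251), [1.0, -23.0, 34.0]), (np.int64(265), [11.0, -18.0, -4.0]), (np.int64(326), [-47.0, -25.0, 34.0])]
244 [(np.int64(261), [76.0, -0.0, -141.0]), (np.int64(262), [5.0, -16.0, 11.0]), (np.int64(288), [-22.0, -19.0, 34.0]), (np.int64(325), [76.0, -0.0, -141.0]), (np.int64(326), [-46.0, -20.0, 33.0])]
252 [(np.int64(228), [76.0, -0.0, -141.0]), (np.int64(229), [22.0, -12.0, 11.0]), (np.int64(29
[... 1230 characters left out ...]
(307), [12.0, 26.0, -39.0])]
364 [(np.int64(205), [76.0, -0.0, -141.0]), (np.int64(206), [27.0, 46.0, 34.0]), (np.int64(274), [76.0, -0.0, -141.0]), (np.int64(275), [-13.0, 49.0, 33.0]), (np.int64(310), [12.0, 29.0, -41.0]), (np.int64(321), [76.0, -0.0, -141.0]), (np.int64(322), [11.0, 27.0, -46.0])]
372 [(np.int64(318), [12.0, 30.0, -45.0])]
380 [(np.int64(265), [76.0, -0.0, -141.0]), (np.int64(266), [-7.0, 57.0, 33.0]), (np.int64(276), [76.0, -0.0, -141.0]), (np.int64(277), [-15.0, 58.0, 35.0]), (np.int64(324), [7.0, 34.0, -42.0])]
388 [(np.int64(326), [7.0, 37.0, -43.0])]
396 [(np.int64(206), [76.0, -0.0, -141.0]), (np.int64(207), [27.0, 63.0, 33.0]), (np.int64(322), [12.0, 37.0, -48.0])]
```

View pics/w4c.png

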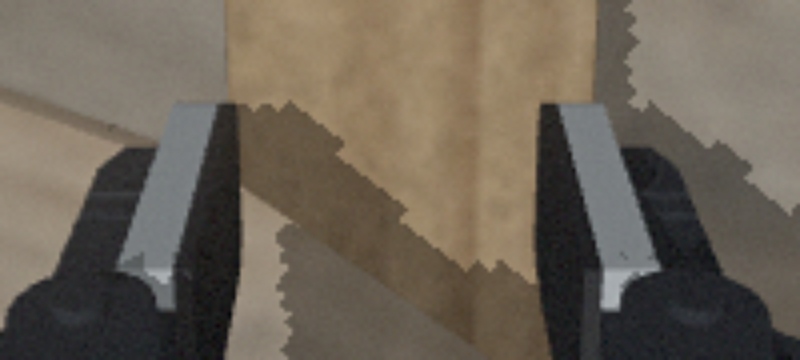

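The crop shows the tips at about -3 mm in TCP terms, above the block, which the free closing to 34 mm confirms. So I'll use tip z ≈ TCP z + 3 mm. Next: open, lower until the tips reach about 11 mm, then grip.

Emit:
move_arm:
  rows:
    - [0,0,0,0,2,0,0.25]
    - [0,0,0,0,2,0,0.25]
    - [0,0,0,0,2,0,0.25]
    - [0,0,0,0,2,14,0.25]
    - [0,0,0,0,2,24,0.25]
    - [0,0,0,0,2,24,0.25]
    - [0,0,0,0,2,24,0.65]
    - [0,0,0,0,2,24,0.65]
    - [0,0,0,0,2,24,0.65]
    - [0,0,0,0,2,24,0.65]
    - [0,0,0,0,2,24,0.65]
  squeeze: 40

```text
t: 3.98
tcp_pos: [0.4218, -0.1219, 0.0098]
tool_rot: [0.95, 0.313, 0.0, 0.0]
force: [0.1, -0.2, 0.1]
finger_gap: 0.515
gripper_force: 40.7
```

Run:
```python
from fit import *; from go import go
s=readout.sense(); print(s['finger_gap'],s['tcp_pos'],s['force'],s['gripper_force'])
w=snap('wrist','w5.png')
```

```text
0.5148509151116438 [ 0.42183333 -0.12189549  0.00975358] [ 0.11989663 -0.23022995  0.0706641 ] 40.69517421070486
```

Emit:
move_arm:
  rows:
    - [0,0,0,0,0,-80,0.65]
    - [0,0,0,0,0,-80,0.65]
    - [0,0,0,0,0,-80,0.65]

```text
t: 4.28
tcp_pos: [0.424, -0.123, 0.0933]
tool_rot: [0.95, 0.313, 0.003, 0.003]
force: [0.8, 0.2, -0.8]
finger_gap: 0.515
gripper_force: 41.3
```

Run:
```python
from fit import *; from go import go
s=readout.sense(); print(s['finger_gap'],s['tcp_pos'],s['force'],s['gripper_force'])
go((.4068,-.3852,.08),55.4)
```

```text
0.5148528830171188 [ 0.42402847 -0.12297422  0.09327773] [ 0.80968165  0.19265006 -0.79430279] 41.28095521009527
turn [  0.4  -0.1 -18.9] shift [-169.9  200.4   14.2]
```

Emit:
move_arm:
  rows:
    - [0,0,-19,-170,200,0,0.65]
    - [0,0,-19,-170,200,0,0.65]
    - [0,0,-19,-170,200,0,0.65]
    - [0,0,-19,-170,200,0,0.65]
    - [0,0,-19,-170,200,0,0.65]
    - [0,0,-19,-170,200,0,0.65]
    - [0,0,-19,-170,200,0,0.65]
    - [0,0,-19,-170,200,0,0.65]
    - [0,0,-19,-170,200,0,0.65]

```text
t: 5.03
tcp_pos: [0.4033, -0.3847, 0.0892]
tool_rot: [0.886, 0.464, 0.0, -0.0]
force: [0.1, 0.6, -0.7]
finger_gap: 0.516
gripper_force: 41.2
```

Run:
```python
from fit import *; from go import go
s=readout.sense(); print(s['finger_gap'],s['tcp_pos'],s['force'],s['gripper_force'])
w=snap('wrist','w6.png'); t=snap('top')
allfit(t,['carton','long','short','roll','wide','slim','dish'])
C=cloud(w)
for lo,hi in((.009,.0135),):
  for s_ in (w,t):
    P=comp(s_,(.4068,-.3852),lo,hi,.068); print(len(P),*rect(P))
go((.4068,-.3852,.03),55.4)
```

```text
0.515896207577384 [ 0.40329731 -0.38470829  0.0891769 ] [ 0.12871219  0.5985474  -0.69581287] 41.24338786583394
carton 815 zmed 34.7 [ 598.7 -272.7] 57.6 90.5 23.2
long attempt to get argmax of an empty sequence
short attempt to get argmax of an empty sequence
roll attempt to get argmax of an empty sequence
wide 33 zmed 17.6 [ 527.8 -253.3] 15.2 38.6 125.2
slim attempt to get argmax of an empty sequence
dish 57 zmed 11.9 [ 559.7 -171.2] 24.7 77.0 112.6
1214 [ 426.4 -358.7] 35.7 68.1 145.4Traceback (most recent call last):
  File "<stdin>", line 8, in <module>
  File "fit.py", line 9, in comp
    n,l,st,ce=cv2.connectedComponentsWithStats(m); k=1+np.argmax(st[1:,4]); return C[l==k]
                                                       ~~~~~~~~~^^^^^^^^^^
    return _wrapfunc(a, 'argmax', axis=axis, out=out, **kwds)
    return bound(*args, **kwds)
ValueError: attempt to get argmax of an empty sequence
```

View pics/w6.png

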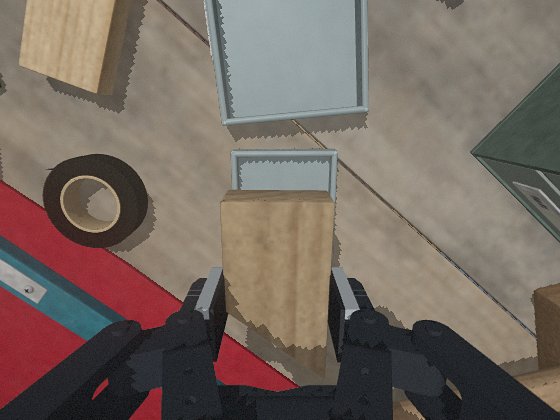

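The view shows the held block over the slim tray, whose far rim spans (232,152) to (336,152). That puts the tray centre near (407,-386) mm at 55.4°. I'll lower into it.

Run:
```python
from go import go
go((.4072,-.3856,.0145),55.4)
```

```text
turn [-0.2 -0.1  0.1] shift [-1.   5.7 74.5]
```

Emit:
move_arm:
  rows:
    - [0,0,0,-1,4,20,0.65]
    - [0,0,0,-1,4,45,0.65]
    - [0,0,0,-1,4,45,0.65]
    - [0,0,0,-1,4,45,0.65]

```text
t: 5.47
tcp_pos: [0.406, -0.3838, 0.0435]
tool_rot: [0.885, 0.466, -0.0, -0.003]
force: [0.1, 0.2, 0.3]
finger_gap: 0.512
gripper_force: 41.2
```

Run:
```python
from fit import *; from go import go
s=readout.sense(); print(s['tcp_pos'],s['force'])
w=snap('wrist','w7.png')
C=cloud(w); print(C[230,280])
P=comp(w,(.4072,-.3856),.04,.07,.06); P=P[P[:,2]<np.median(P[:,2])+.004]; print('block',np.median(P[:,2]),*rect(P))
P=comp(w,(.4068,-.3852),.009,.0135,.068); r=rect(P); print('rim',*r)
```

```text
[ 0.40595936 -0.38380772  0.04349434] [0.12514262 0.1843748  0.26239598]
[ 0.42402451 -0.35886218  0.05601612]
block 0.05585845548085959 [ 409.3 -377.9] 68.6 80.7 39.4
rim [ 419.9 -366.8] 57.3 70.3 144.6
```

View pics/w7.png

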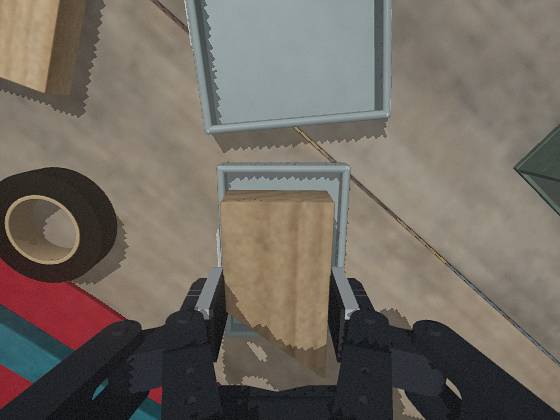

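Run:
```python
from fit import *
w=load('wrist'); c=np.array([.4072,-.3856]); a=np.radians(55.4); X=np.array([np.cos(a),np.sin(a)]); Y=np.array([np.sin(a),-np.cos(a)])
f=lambda u,v,z:(1e3*np.array([(planept(w,u,v,z)[:2]-c)@X,(planept(w,u,v,z)[:2]-c)@Y])).round(1)
for n,p in dict(blkL=(222,202,.0558),blkR=(333,202,.0558),rimFL=(219,164,.012),rimFR=(350,164,.012),rimR=(346,230,.012)).items(): print(n,f(*p))
```

```text
blkL [ 42.9 -23.9]
blkR [43.  19.1]
rimFL [ 51.2 -31.8]
rimFR [51.3 33.9]
rimR [16.3 34.1]
```

Emit:
move_arm:
  rows:
    - [0,0,0,-1,3.5,0,0.65]
    - [0,0,0,-1,3.5,15,0.65]
    - [0,0,0,-1,3.5,24,0.65]
    - [0,0,0,-1,3.5,29.5,0.65]
    - [0,0,0,-1,3.5,29.5,0.65]
    - [0,0,0,-1,3.5,29.5,0.65]
    - [0,0,0,-1,3.5,29.5,0.3]
    - [0,0,0,-1,3.5,29.5,0.3]
    - [0,0,0,-1,3.5,29.5,0.3]
    - [0,0,0,-1,3.5,29.5,0.3]

```text
t: 6.35
tcp_pos: [0.4091, -0.3898, 0.0153]
tool_rot: [0.885, 0.466, 0.0, 0.0]
force: [0.6, 1.2, 0.2]
finger_gap: 0.698
gripper_force: 0.0
```

Emit:
move_arm:
  rows:
    - [0,0,0,0,0,-40,0.3]
    - [0,0,0,0,0,-80,0.3]
    - [0,0,0,0,0,-100,0.3]
    - [0,0,0,0,0,-100,0.3]
    - [0,0,0,0,0,-100,0.3]

```text
t: 6.77
tcp_pos: [0.4095, -0.3902, 0.1164]
tool_rot: [0.885, 0.466, 0.0, 0.002]
force: [-1.0, -0.6, -1.1]
finger_gap: 0.7
gripper_force: 0.0
```

Run:
```python
from fit import *; from go import go
s=readout.sense(); print(s['tcp_pos'],s['force'])
w=snap('wrist','w8.png')
P=comp(w,(.4072,-.3856),.019,.04,.062); print('block',len(P),np.percentile(P[:,2],[2,50,98]),*rect(P))
go((.381,-.216,.10),36)
```

```text
[ 0.4094761  -0.39023812  0.11638951] [-1.01215747 -0.64158669 -1.12564299]
block 5833 [0.02353832 0.02510386 0.02648898] [ 408.9 -388.7] 45.1 84.1 55.0
turn [ 0.   0.  19.5] shift [ 127.1 -121.1   15. ]
```

View pics/w8.png

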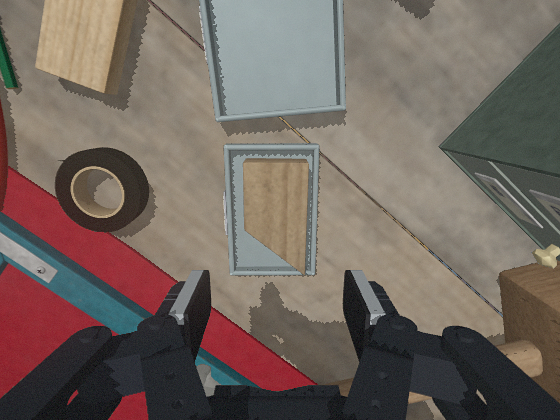

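The long off-cut is lying flat in the slim tray, px (243-308, 158-272), top at 25 mm. Next is the short one.

Emit:
move_arm:
  rows:
    - [0,0,19.5,127,-121,15,0.3]
    - [0,0,19.5,127,-121,15,0.3]
    - [0,0,19.5,127,-121,15,0.3]
    - [0,0,19.5,127,-121,15,0.3]
    - [0,0,19.5,127,-121,15,0.3]
    - [0,0,19.5,127,-121,15,0.3]
    - [0,0,19.5,127,-121,15,0.3]

```text
t: 7.4
tcp_pos: [0.3814, -0.2164, 0.0992]
tool_rot: [0.951, 0.31, -0.0, -0.0]
force: [0.4, 0.2, 0.3]
finger_gap: 0.697
gripper_force: 0.0
```

Run:
```python
from fit import *; from go import go
w=snap('wrist','w9.png')
P=comp(w,(.381,-.216),.015,.03,.05); c,*r=rect(P); print(len(P),np.median(P[:,2]),c,*r)
s=readout.sense(); print(s['tcp_pos'],s['force'])
go((c[0]/1e3,c[1]/1e3,.0085),r[2],s)
```

```text
6483 0.02008023861288486 [ 381.3 -216.5] 45.1 70.4 35.2
[ 0.38218552 -0.21780601  0.09950183] [-0.08272418  0.20226454 -0.57415934]
turn [ 0.1 -0.   0.8] shift [ 0.  -1.7 91. ]
```

Emit:
move_arm:
  rows:
    - [0,0,0.8,0,-1,40,0.3]
    - [0,0,0.8,0,-1,75,0.3]
    - [0,0,0.8,0,-1,90,0.3]
    - [0,0,0.8,0,-1,90,0.3]
    - [0,0,0.8,0,-1,90,0.3]
    - [0,0,0.8,0,-1,90,0.65]
    - [0,0,0.8,0,-1,90,0.65]
    - [0,0,0.8,0,-1,90,0.65]
    - [0,0,0.8,0,-1,90,0.65]
    - [0,0,0.8,0,-1,90,0.65]

```text
t: 8.28
tcp_pos: [0.3811, -0.2161, 0.0108]
tool_rot: [0.953, 0.302, 0.001, 0.001]
force: [-0.5, 0.1, 6.6]
finger_gap: 0.513
gripper_force: 42.1
```

Emit:
move_arm:
  rows:
    - [0,0,0,0,0,-40,0.65]
    - [0,0,0,0,0,-80,0.65]
    - [0,0,0,0,0,-80,0.65]
    - [0,0,0,0,0,-80,0.65]

```text
t: 8.62
tcp_pos: [0.3818, -0.2165, 0.0919]
tool_rot: [0.953, 0.303, 0.001, 0.002]
force: [0.0, 0.0, -1.4]
finger_gap: 0.513
gripper_force: 41.5
```

Run:
```python
from go import go
go((.4089,-.3887,.08),55.0)
```

```text
turn [  0.3  -0.  -19.8] shift [-77.2 156.3  12.6]
```

Emit:
move_arm:
  rows:
    - [0,0,-19.8,-77,156,0,0.65]
    - [0,0,-19.8,-77,156,0,0.65]
    - [0,0,-19.8,-77,156,0,0.65]
    - [0,0,-19.8,-77,156,0,0.65]
    - [0,0,-19.8,-77,156,0,0.65]
    - [0,0,-19.8,-77,156,24,0.65]
    - [0,0,-19.8,-77,156,24,0.65]
    - [0,0,-19.8,-77,156,24,0.65]

```text
t: 9.28
tcp_pos: [0.406, -0.3852, 0.0639]
tool_rot: [0.887, 0.462, -0.0, -0.003]
force: [-0.3, -1.1, -0.5]
finger_gap: 0.514
gripper_force: 41.5
```

Run:
```python
from fit import *
w=snap('wrist','w10.png'); s=readout.sense(); print(s['tcp_pos'],s['force'],s['gripper_force'])
z=np.median(cloud(w)[220:250,260:300,2]); print('top z',z)
cv2.imwrite('pics/w10c.png',cv2.resize(w['img'][130:330,180:400],(660,600),interpolation=cv2.INTER_CUBIC)[:,:,::-1])
```

```text
[ 0.40666414 -0.38570461  0.06486452] [ 0.48493738  1.03481668 -0.06316769] 41.481783986091614
top z 0.07321109981525761
```

View pics/w10c.png

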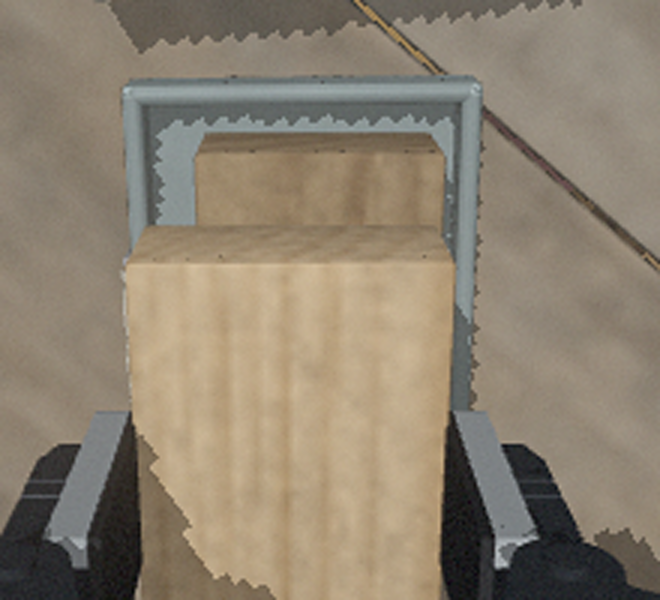

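The crop shows the short block's front edge at full-picture px (222,218) to (332,218), and the long block's far edge at (245,181) to (328,181).

Run:
```python
from fit import *
w=load('wrist'); c=np.array([.4089,-.3887]); a=np.radians(55); X=np.array([np.cos(a),np.sin(a)]); Y=np.array([np.sin(a),-np.cos(a)])
f=lambda u,v,z:(1e3*np.array([(planept(w,u,v,z)[:2]-c)@X,(planept(w,u,v,z)[:2]-c)@Y])).round(1)
for n,p in dict(sL=(222.3,217.7,.0732),sR=(331.7,217.7,.0732),lL=(245,180.7,.0251),lR=(328.3,180.7,.0251)).items(): print(n,f(*p))
```

```text
sL [ 36.1 -26.7]
sR [36.  17.3]
lL [ 41.8 -21.9]
lR [41.7 22.4]
```

Emit:
move_arm:
  rows:
    - [0,0,0,-1,5,0,0.65]
    - [0,0,0,-1,5,14,0.65]
    - [0,0,0,-1,5,23,0.65]
    - [0,0,0,-1,5,27.5,0.65]
    - [0,0,0,-1,5,27.5,0.65]
    - [0,0,0,-1,5,27.5,0.65]
    - [0,0,0,-1,5,27.5,0.65]
    - [0,0,0,-1,5,27.5,0.3]
    - [0,0,0,-1,5,27.5,0.3]
    - [0,0,0,-1,5,27.5,0.3]
    - [0,0,0,-1,5,27.5,0.3]

```text
t: 10.25
tcp_pos: [0.4112, -0.3913, 0.0387]
tool_rot: [0.887, 0.462, 0.0, 0.0]
force: [1.1, 0.0, 1.4]
finger_gap: 0.699
gripper_force: 0.0
```

Emit:
move_arm:
  rows:
    - [0,0,0,0,0,-40,0.3]
    - [0,0,0,0,0,-80,0.3]
    - [0,0,0,0,0,-120,0.15]
    - [0,0,0,0,0,-120,0.15]
    - [0,0,0,0,0,-120,0.15]

```text
t: 10.67
tcp_pos: [0.4123, -0.3926, 0.1613]
tool_rot: [0.887, 0.462, 0.0, 0.003]
force: [-0.8, -0.4, 0.3]
finger_gap: 0.853
gripper_force: 0.0
```

Run:
```python
from fit import *; from go import go
w=snap('wrist','w11.png')
P=comp(w,(.4089,-.3887),.034,.06,.062); print('short',len(P),np.percentile(P[:,2],[2,50,98]),*rect(P))
P=comp(w,(.4089,-.3887),.019,.03,.062); print('long vis',len(P),*rect(P))
seeds['roll']=((.3156,-.3008),.012,.03)
P=comp(w,(.3156,-.3008),.012,.03,.045); (u,r)=cv2.minEnclosingCircle((P[:,:2]*1e3).astype(np.float32)); print('roll',u,r,np.percentile(P[:,2],[50,95]),rect(P))
s=readout.sense(); print(s['tcp_pos'])
go((u[0]/1e3,u[1]/1e3,.10),20)
```

```text
short 5024 [0.04308341 0.04511511 0.04648085] [ 410.6 -390.5] 45.1 70.3 55.3
long vis 614 [ 430.8 -357.4] 10.9 44.7 149.8
roll (315.6653137207031, -300.6339111328125) 30.822513580322266 [0.01818202 0.01945097] (array([ 315.8, -300.8]), 59.9, 60.7, 150.3)
[ 0.41127103 -0.39128807  0.15936014]
turn [ 0.1  0.  35. ] shift [  19.5 -130.4   59.1]
```

View pics/w11.png

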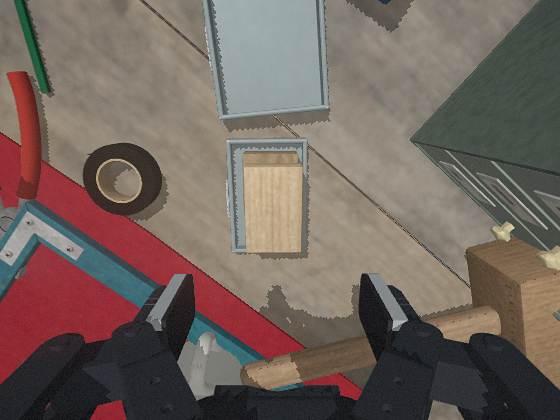

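The short block sits square on the long one, offset about 2.5 mm, with its top at 45 mm. The roll is at (123,180), and fingers closing left to right at this yaw clear the pliers' handle (30,180). Now the roll.

Run:
```python
from go import go
go((.3157,-.3007,.09),55)
```

```text
turn [ 0.1  0.  -0. ] shift [  19.4 -130.4   69.1]
```

Emit:
move_arm:
  rows:
    - [0,0,0,19,-130,30,0.15]
    - [0,0,0,19,-130,40,0.15]
    - [0,0,0,19,-130,69,0.15]
    - [0,0,0,19,-130,69,0.15]
    - [0,0,0,19,-130,69,0.15]
    - [0,0,0,19,-130,69,0.15]

```text
t: 11.22
tcp_pos: [0.3138, -0.2985, 0.0876]
tool_rot: [0.887, 0.461, -0.0, -0.003]
force: [1.1, -0.9, -0.5]
finger_gap: 0.847
gripper_force: 0.0
```

Run:
```python
from fit import *; from go import go
w=snap('wrist','w12.png')
P=comp(w,(.3156,-.3008),.012,.03,.045); (u,r)=cv2.minEnclosingCircle((P[:,:2]*1e3).astype(np.float32)); print('roll',u,r,rect(P))
s=readout.sense(); print(s['tcp_pos']); go((u[0]/1e3,u[1]/1e3,.0075),55,s)
z=w['z_map']; C=cloud(w); T=R.from_quat(s['tool_rot']).inv().apply((C.reshape(-1,3)-s['tcp_pos'])).reshape(C.shape)*1e3
m=(z>0)&(z<.17)&(T[...,2]<15)&(T[...,2]>-30)&(abs(T[...,0])<14); print('tip',[np.percentile(T[m&(k*T[...,1]>0)][:,2],99).round(1) for k in (1,-1)],[np.percentile(k*T[m&(k*T[...,1]>0)][:,1],1).round(1) for k in (1,-1)])
```

```text
roll (315.17584228515625, -299.52227783203125) 31.78010368347168 (array([ 315.7, -301. ]), 59.7, 60.4, 53.3)
[ 0.3153672  -0.30086081  0.08849913]
turn [-0.1 -0.  -0. ] shift [ 0.9 -0.8 81. ]
tip [np.float64(-6.2), np.float64(-6.7)] [np.float64(32.7), np.float64(39.2)]
```

Emit:
move_arm:
  rows:
    - [0,0,0,1,0,40,0.15]
    - [0,0,0,1,0,70,0.15]
    - [0,0,0,1,0,80,0.15]
    - [0,0,0,1,0,80,0.15]
    - [0,0,0,1,0,80,0.15]
    - [0,0,0,1,0,80,0.45]
    - [0,0,0,1,0,80,0.45]
    - [0,0,0,1,0,80,0.45]
    - [0,0,0,1,0,80,0.45]
    - [0,0,0,1,0,80,0.45]

```text
t: 12.1
tcp_pos: [0.317, -0.3014, 0.0107]
tool_rot: [0.887, 0.462, 0.0, 0.002]
force: [0.9, 0.0, 7.1]
finger_gap: 0.668
gripper_force: 43.4
```

Emit:
move_arm:
  rows:
    - [0,0,0,0,0,-40,0.45]
    - [0,0,0,0,0,-80,0.45]
    - [0,0,0,0,0,-80,0.45]
    - [0,0,0,0,0,-80,0.45]

```text
t: 12.43
tcp_pos: [0.317, -0.3015, 0.0915]
tool_rot: [0.887, 0.462, 0.0, 0.003]
force: [-0.2, -0.1, -1.2]
finger_gap: 0.671
gripper_force: 43.1
```

Run:
```python
from go import go
go((.5308,-.1825,.09),30)
```

```text
turn [ 0.3  0.1 25. ] shift [220.  106.9   1.6]
```

Emit:
move_arm:
  rows:
    - [0,0,25,220,107,0,0.45]
    - [0,0,25,220,107,0,0.45]
    - [0,0,25,220,107,0,0.45]
    - [0,0,25,220,107,0,0.45]
    - [0,0,25,220,107,0,0.45]
    - [0,0,25,220,107,0,0.45]
    - [0,0,25,220,107,0,0.45]
    - [0,0,25,220,107,0,0.45]
    - [0,0,25,220,107,42,0.45]
    - [0,0,25,220,107,42,0.45]
    - [0,0,25,220,107,42,0.45]

```text
t: 13.35
tcp_pos: [0.5261, -0.1797, 0.0442]
tool_rot: [0.966, 0.259, -0.004, -0.004]
force: [0.8, 0.4, -0.9]
finger_gap: 0.671
gripper_force: 43.3
```

Run:
```python
from fit import *; from go import go
w=snap('wrist','w13.png'); s=readout.sense(); print(s['tcp_pos'],s['force'],s['gripper_force'])
cv2.imwrite('pics/w13c.png',cv2.resize(w['img'][100:340,140:420],(700,600),interpolation=cv2.INTER_CUBIC)[:,:,::-1])
C=cloud(w); P=C[(C[...,2]>.03)&(C[...,2]<.075)&(np.hypot(C[...,0]-.53,C[...,1]+.18)<.05)]
print('rolltop z',np.percentile(P[:,2],[10,50,90]))
print(s['tcp_pos']-[.5308,-.1825,0]); go((.5308,-.1825,.0145),30,s)
```

```text
[ 0.52780235 -0.18088631  0.04635775] [-0.83975744 -0.3626976   0.60225999] 43.25387982709799
rolltop z [0.04329036 0.05168912 0.06468501]
[-0.00299765  0.00161369  0.04635775]
turn [-0.2  0.1 -0. ] shift [ 1.9  3.  31.8]
```

View pics/w13c.png

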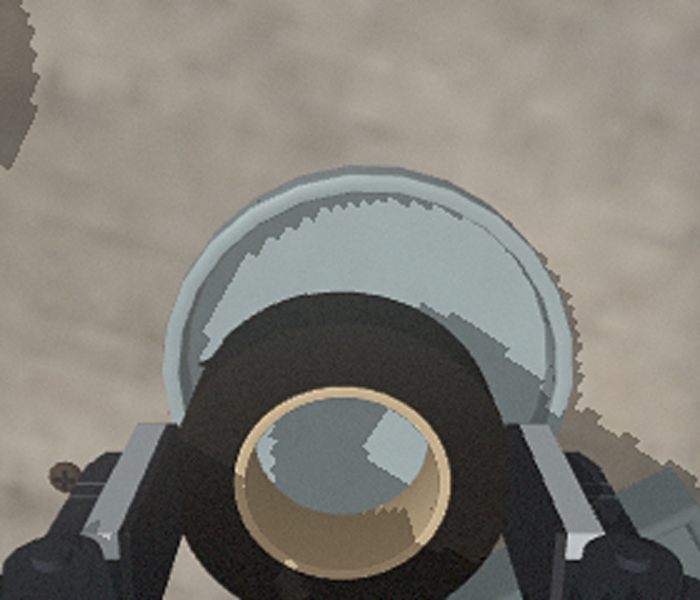

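The crop shows the roll at column 277, about 10 px left of the dish's centre column 287, so I'll shift 5 mm along tool y, then lower.

Emit:
move_arm:
  rows:
    - [0,0,0,2.5,4.5,0,0.45]
    - [0,0,0,2.5,4.5,14,0.45]
    - [0,0,0,2.5,4.5,24,0.45]
    - [0,0,0,2.5,4.5,30,0.45]
    - [0,0,0,2.5,4.5,30,0.45]
    - [0,0,0,2.5,4.5,30,0.45]
    - [0,0,0,2.5,4.5,30,0.2]
    - [0,0,0,2.5,4.5,30,0.2]
    - [0,0,0,2.5,4.5,30,0.2]

```text
t: 14.15
tcp_pos: [0.5347, -0.1841, 0.018]
tool_rot: [0.966, 0.259, 0.0, 0.0]
force: [0.1, -0.4, -0.2]
finger_gap: 0.801
gripper_force: 0.0
```

Emit:
move_arm:
  rows:
    - [0,0,0,0,0,-40,0.2]
    - [0,0,0,0,0,-80,0.2]
    - [0,0,0,0,0,-120,0.1]
    - [0,0,0,0,0,-120,0.1]
    - [0,0,0,0,0,-120,0.1]

```text
t: 14.57
tcp_pos: [0.5362, -0.1848, 0.1404]
tool_rot: [0.966, 0.259, 0.002, 0.002]
force: [0.5, 0.5, -0.2]
finger_gap: 0.904
gripper_force: 0.0
```

Run:
```python
from fit import *; from go import go
w=snap('wrist','w14.png'); s=readout.sense(); print(s['tcp_pos'],s['force'])
P=comp(w,(.5308,-.1825),.0165,.035,.04); print('roll',len(P),np.percentile(P[:,2],[5,50,95]),*rect(P))
P=comp(w,(.5308,-.1825),.009,.0145,.052); print('dish',len(P),*rect(P))
P=comp(w,(.598,-.273),.025,.05,.07); print('carton',np.percentile(P[:,2],[5,50,95]),*rect(P))
go((.5984,-.2729,.12),23.4,s)
```

```text
[ 0.5346755  -0.18403026  0.13851964] [-0.33398643  0.34041496 -0.59362067]
roll 3117 [0.01982707 0.02131274 0.0224546 ] [ 533.9 -183.7] 59.7 59.8 29.3
dish 1660 [ 531.1 -182.4] 88.7 89.1 131.1
carton [0.03215638 0.03526136 0.03650935] [ 598.9 -272.4] 56.4 89.8 23.7
turn [ 0.1 -0.1  6.6] shift [ 10.7 108.8  18.7]
```

The roll is flat in the dish, 3 mm off centre. Now the carton.

Emit:
move_arm:
  rows:
    - [0,0,6.5,11,109,0,0.1]
    - [0,0,6.5,11,109,0,0.1]
    - [0,0,6.5,11,109,0,0.1]
    - [0,0,6.5,11,109,30,0.1]
    - [0,0,6.5,11,109,58,0.1]
    - [0,0,6.5,11,109,58,0.1]
    - [0,0,6.5,11,109,58,0.1]

```text
t: 15.2
tcp_pos: [0.5958, -0.2712, 0.0759]
tool_rot: [0.979, 0.204, -0.003, -0.003]
force: [0.0, -0.2, 0.5]
finger_gap: 0.9
gripper_force: 0.0
```

Run:
```python
from fit import *; from go import go
w=snap('wrist','w15.png'); s=readout.sense(); print(s['tcp_pos'],s['force'])
P=comp(w,(.598,-.273),.03,.045,.07); print('carton',np.percentile(P[:,2],[5,50,95]),*rect(P))
go((.5988,-.2726,.018),23.5,s)
```

```text
[ 0.597363   -0.27204783  0.07803057] [-0.29701824  0.11027373  0.87418971]
carton [0.03371546 0.03525133 0.03636085] [ 599.1 -272.6] 55.9 90.2 23.3
turn [-0.2  0.1  0. ] shift [ 1.2  1.3 60. ]
```

View pics/w15.png

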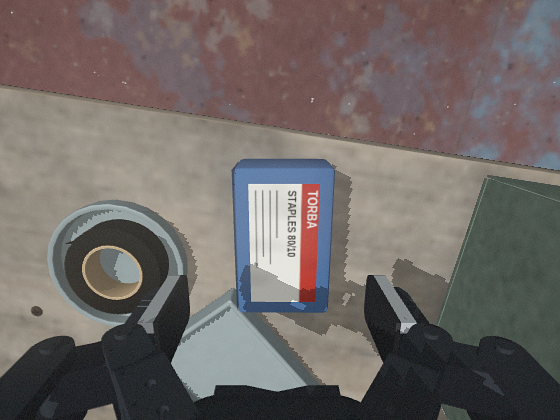

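The view shows the carton at (236-332, 160-312), centred about 7 px right of the finger midline. The green box is to the right, so I'll check its clearance first.

Run:
```python
from fit import *
w=load('wrist'); s=readout.sense(); C=cloud(w); T=R.from_quat(s['tool_rot']).inv().apply((C.reshape(-1,3)-s['tcp_pos'])).reshape(C.shape)*1e3
b=np.zeros((420,560),bool); b[200:330,450:]=1; b&=(w['z_map']>.01)&(C[...,2]>.01)
Q=T[b]; print('box min y',np.percentile(Q[abs(Q[:,0])<60][:,1],[0.5,5]), C[b][:,2].max())
c=np.array([.5988,-.2726]);a=np.radians(23.4);Y=np.array([np.sin(a),-np.cos(a)]);
print('carton y in tool',Y@(c-s['tcp_pos'][:2])*1e3)
```

```text
box min y [115.48201814 117.33103583] 0.08790417226146204
carton y in tool 1.0774591890516194
```

Emit:
move_arm:
  rows:
    - [0,0,0,1.5,2,30,0.1]
    - [0,0,0,1.5,2,52,0.1]
    - [0,0,0,1.5,2,58,0.1]
    - [0,0,0,1.5,2,58,0.1]
    - [0,0,0,1.5,2,58,0.1]
    - [0,0,0,1.5,2,58,0.5]
    - [0,0,0,1.5,2,58,0.5]
    - [0,0,0,1.5,2,58,0.5]
    - [0,0,0,1.5,2,58,0.5]
    - [0,0,0,1.5,2,58,0.5]
  squeeze: 50

```text
t: 16.08
tcp_pos: [0.6017, -0.2746, 0.0238]
tool_rot: [0.979, 0.204, 0.001, 0.001]
force: [-0.1, 0.7, 6.3]
finger_gap: 0.626
gripper_force: 55.0
```

Emit:
move_arm:
  rows:
    - [0,0,0,0,0,-40,0.5]
    - [0,0,0,0,0,-70,0.5]
    - [0,0,0,0,0,-70,0.5]
    - [0,0,0,0,0,-70,0.5]

```text
t: 16.42
tcp_pos: [0.6019, -0.275, 0.0937]
tool_rot: [0.979, 0.204, 0.002, 0.002]
force: [0.8, -0.9, -3.4]
finger_gap: 0.628
gripper_force: 55.2
```

Run:
```python
from go import go
go((.4787,-.2847,.06),60.4)
```

```text
turn [  0.3  -0.1 -36.9] shift [-116.9  -40.4   33.2]
```

Emit:
move_arm:
  rows:
    - [0,0,-37,-116,-40,0,0.5]
    - [0,0,-37,-116,-40,0,0.5]
    - [0,0,-37,-116,-40,0,0.5]
    - [0,0,-37,-116,-40,0,0.5]
    - [0,0,-37,-116,-40,0,0.5]
    - [0,0,-37,-116,-40,0,0.5]
    - [0,0,-37,-116,-40,20,0.5]
    - [0,0,-37,-116,-40,20,0.5]
    - [0,0,-37,-116,-40,20,0.5]

```text
t: 17.17
tcp_pos: [0.4772, -0.2825, 0.07]
tool_rot: [0.864, 0.503, -0.001, -0.002]
force: [-0.4, -0.0, -3.5]
finger_gap: 0.625
gripper_force: 55.2
```

Run:
```python
from fit import *; from go import go
w=snap('wrist','w16.png'); s=readout.sense(); print(s['tcp_pos'],s['force'],s['gripper_force'])
go((.4787,-.2847,.03),60.4,s)
z=np.median(cloud(w)[220:250,260:300,2]); print('top z',z)
cv2.imwrite('pics/w16c.png',cv2.resize(w['img'][100:340,140:420],(700,600),interpolation=cv2.INTER_CUBIC)[:,:,::-1])
```

```text
[ 0.47783695 -0.28299807  0.07065775] [-0.09360759  0.0818353  -3.29615209] 55.16418099403381
turn [-0.1 -0.   0.1] shift [-1.1  1.7 40.7]
top z 0.08165640121807548
```

View pics/w16c.png

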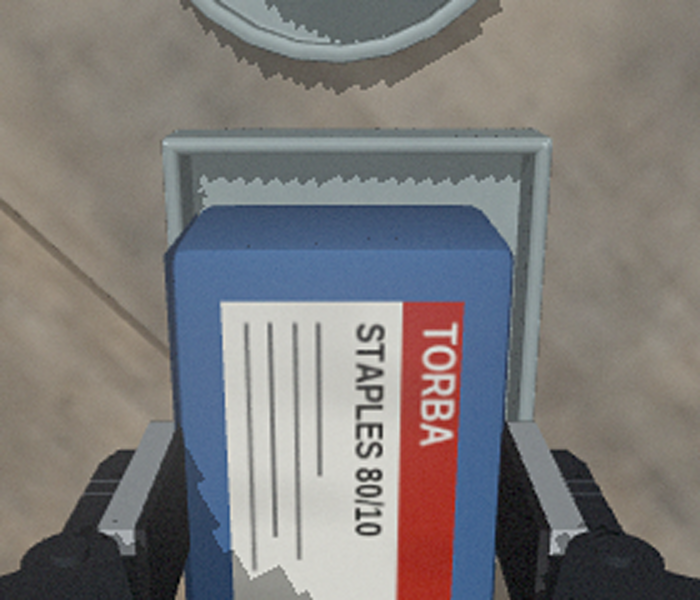

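The crop shows the carton's front top edge at full-picture px (209,200) to (345,200), and the tray's far rim at (205,155) to (360,155).

Run:
```python
from fit import *
w=load('wrist'); c=np.array([.4787,-.2847]); a=np.radians(60.4); X=np.array([np.cos(a),np.sin(a)]); Y=np.array([np.sin(a),-np.cos(a)])
f=lambda u,v,z:(1e3*np.array([(planept(w,u,v,z)[:2]-c)@X,(planept(w,u,v,z)[:2]-c)@Y])).round(1)
for n,p in dict(sL=(208.8,200,.0817),sR=(344.8,200,.0817),lL=(205.2,155,.018),lR=(360.4,155,.018)).items(): print(n,f(*p))
```

```text
sL [ 44.1 -29.3]
sR [44.1 23.5]
lL [ 53.7 -43. ]
lR [53.6 43.6]
```

Emit:
move_arm:
  rows:
    - [0,0,0,1,3,0,0.5]
    - [0,0,0,1,3,20,0.5]
    - [0,0,0,1,3,35,0.5]
    - [0,0,0,1,3,40,0.5]
    - [0,0,0,1,3,43,0.5]
    - [0,0,0,1,3,43,0.5]
    - [0,0,0,1,3,43,0.5]
    - [0,0,0,1,3,43,0.15]
    - [0,0,0,1,3,43,0.15]
    - [0,0,0,1,3,43,0.15]
    - [0,0,0,1,3,43,0.15]

```text
t: 18.13
tcp_pos: [0.4818, -0.2847, 0.0292]
tool_rot: [0.864, 0.504, 0.0, 0.001]
force: [-0.8, 0.1, 0.0]
finger_gap: 0.848
gripper_force: 0.0
```

Emit:
move_arm:
  rows:
    - [0,0,0,0,0,-40,0.15]
    - [0,0,0,0,0,-80,0.15]
    - [0,0,0,-30,0,-120,0.15]
    - [0,0,0,-60,0,-160,0.15]
    - [0,0,0,-60,0,-200,0.15]
    - [0,0,0,-60,0,-200,0.15]
    - [0,0,0,-60,0,-200,0.15]
    - [0,0,0,-60,0,-200,0.15]

```text
t: 18.8
tcp_pos: [0.4517, -0.3366, 0.2293]
tool_rot: [0.864, 0.504, 0.0, 0.001]
force: [-0.0, -0.3, 0.3]
finger_gap: 0.853
gripper_force: 0.0
```

Run:
```python
from fit import *
w=snap('wrist','w17.png'); s=readout.sense(); print(s['t'],s['tcp_pos'],s['force'],np.abs(s['qd']).max())
for n,c,lo,hi,r in(('carton',(.4787,-.2847),.03,.05,.07),('wide',(.4787,-.2847),.0125,.0195,.072),('short',(.41,-.39),.035,.055,.06),('slim',(.4075,-.386),.009,.0135,.068),('roll',(.533,-.183),.0165,.03,.04),('dish',(.531,-.182),.009,.0145,.052)):
    try: P=comp(w,c,lo,hi,r); print(n,len(P),(1e3*np.percentile(P[:,2],[5,50,95])).round(1),*rect(P))
    except Exception as e: print(n,e)
```

```text
18.85 [ 0.45115448 -0.33564891  0.2277649 ] [ 0.33205691 -0.35437773  0.01572649] 0.02876912647076707
carton 5712 [36.6 38.3 39.6] [ 480.6 -285.2] 55.9 89.2 60.4
wide 1751 [14.6 17.7 19.1] [ 478.5 -284.7] 89.1 107.7 60.4
short 2831 [43.6 45.1 46.3] [ 410.6 -390.3] 44.9 70.8 55.2
slim 892 [10.1 11.7 13. ] [ 406.7 -385.4] 70.0 102.6 55.6
roll 1293 [19.8 21.3 22.7] [ 525.6 -198.4] 27.3 59.0 150.2
dish 700 [10.4 11.9 13.3] [ 519.9 -202. ] 44.7 89.1 150.6
```

View pics/w17.png

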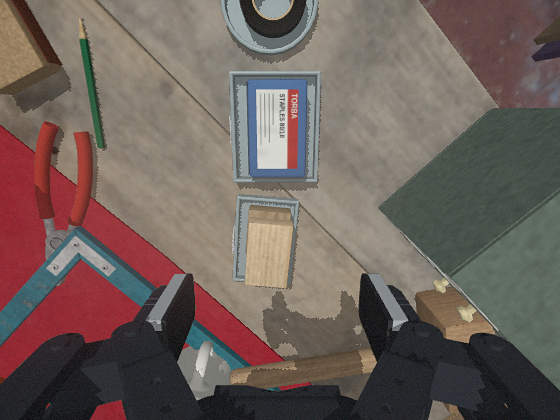

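The view shows the carton flat in the wide tray (248-308, 80-178), the stack in the slim tray (246-294, 205-288), and the roll in the dish (273,10). All are within tolerance, and the arm is clear and still.

```bash
python3 -c "
from station import order; print(order.sign_off())"
```

```text
the job is handed in; nothing more can be done
None
```

I handed the job in after about 19 s of robot time; the last measurements put the carton, both off-cuts and the roll flat in their trays and within tolerance, but the hand-in gave no verdict.

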